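# Tilt the round-window stage plate out of its bin onto the light base

### The arm

A 6-joint arm with a two-finger parallel gripper is mounted at the origin on the work surface. World frame = base frame: x ahead of the robot, y to its left, z up, the work surface at z = 0. Lengths are in m, angles in rad, forces in N, time in s.
With the tool pointing down it reaches from about 0.3 to 0.875 m from the base axis. Payload 6.4 kg.
Tool frame: the origin (TCP) lies between the finger pads; the fingertips stand 19 mm ahead of it and the grasp point (between the pads) is the TCP (ctrl.tips_ahead is the z of the fingertips in the tool frame, in m); z points along the fingers, y is the line along which they close (so a half turn about z gives the same grasp; the last joint's range is limited). The gripper opens to 85 mm and grips with 20 to 120 N. Pads are 22 mm wide; open, the fingers measure 114 mm over their backs; the gripper's body (76 mm by 85 mm) begins 54 mm behind the grasp point. The pads swing forward as they close: fully open they stand 13 mm farther back than shut.
Start: joints at [-1.406, 0.181, 1.607, -0, 1.354, -0.206], TCP at [0.208, -0.536, 0.25] pointing down, gripper open.
Joint ranges: [-2.99, 2.99], [-0.89, 2.07], [0.3, 2.58], [-1.14, 4.28], [0, 2.63], [-3.12, 3.12]. Speed limits (rad/s): [2.57, 2.57, 3.01, 3.14, 3.14, 3.14].

### API

Orientations are given as a unit quaternion [w, x, y, z].
In Python, from bench import readout, vision, ctrl gives the robot as it stands.
- The arm moves only by the tool play_rows, never from a script. Its arguments are lists of equal length, an entry for each row: "xyz": the shift along the tool's x, y, z in mm, a list of three; "rot": the turn, a rotation vector about the tool's x, y, z in rad, a list of three; "grip": the opening, from 0 (shut) to 1 (fully open). In form: {"xyz": [[x, y, z], ...], "rot": [[rx, ry, rz], ...], "grip": [grip, ...]}. A call has exactly 10 rows; each row is the pose to reach, as a shift and turn from the pose commanded when the call began, along the tool's axes at that moment; what a row does not reach only later rows make up. A row lasts 1/8 s, in which the tool goes at most 62.5 mm and 10.7 degrees, less where a joint would pass 70% of its speed; a pose out of reach is approached as far as the arm can. A call with a gripper value outside its range is refused whole. The fingers move at their own pace and stop on an object; the grip force is fixed at half the most. Time passes only in rows, so rows that repeat a pose let the fingers close, or fill a call up. It gives the time, the measured TCP pose, the force, the opening and the grip force at its end, in the units of the state.
- readout.get_obs(): the state, without advancing time (a new reading comes with each control period).
- vision.camera(name): name is "scene" or "side" or "wrist"; returns a dict with "color" (384x512x3 uint8, red, green, blue), "depth" (384x512 float32, m along the optical axis (not along the pixel's ray), 0 where there is no reading), "camera_matrix" (3x3 intrinsics, pixels), "k1" (the pictures are not rectified: a ray, as slopes to the right and down, at radius r is drawn at 1 + k1 r^2 times it, then the intrinsics apply), "extrinsics" (4x4, takes a point from camera to world coordinates); the wrist camera has in their place "hand_eye" (4x4, takes a point from camera to tool coordinates, whose origin is the TCP and whose axes are the flange's). Camera axes: x right, y down, z forward; pixel columns grow to the right and rows downward; lengths in m; the calibration is good to about 2 mm. A picture is of the moment at which its call begins: read the wrist's pose just before it.
- ctrl.hand_in(): hands the job in; it is judged then, once.
The state is a dict: "time_s": time; "q": joint angles; "dq": joint speeds; "joint_efforts": joint torques, N m; "eef_pos": TCP position; "eef_rot": TCP orientation; "wrist_force": force on the tool from outside, world axes, zero at the start; "torque": the same for the moment, N m; "opening": opening from 0.0 (shut) to 1.0 (fully open); "grasp_force": force on a finger pad.
Only numpy, scipy, OpenCV 4.12 (cv2) and the standard library are available. Lean on these libraries where they do the work, as an engineer would, in place of code of your own. Each camera call takes 0.05 s, during which the arm holds its last target. There are 200 camera calls.

### The job

Take the stage plate with the single round opening out of its deep bin by its upright handle: lift the handle end first so the plate tilts and its other end slides out from under the bin's lip. Then lay it flat on the white light base, squared up with the base and with its opening centred over the bright disc; set it down rather than dropping it, let go, and leave the slotted plate in its own bin.

Things in the scene. Friction and masses are not known exactly. Their poses are not given: they have to be found in the camera images.
- round_plate: the plate to move: aluminium, 150 (x) x 84 (y) x 6 mm, 0.14-0.28 kg, one round 44 mm opening at its centre. Rigid black upright handle near the +x edge (x 36 to 68 mm, y -5 to 5, 10 mm thick), its top 80 mm above the underside. Origin: centre of underside; x towards handle end, z up. Starts flat on its bin's floor, handle at the bin's +x end and 20 mm above the rim.
- slot_plate: bystander: a plate of the same size, material and handle, but with two 12 x 56 mm slots across it instead of the round opening, in a second bin of the same kind. Leave it there. Origin: centre of underside; x towards its handle end, z up.
- round_bin: white bin, fixed, holding the round-opening plate. Outside 172 (x) x 104 (y) x 65 mm high; walls and floor 5 mm. A lip 4 mm thick on the rim covers the inside's first 20 mm at the -x end, leaving a mouth 142 mm long: the plate comes out tilted about 30 degrees, handle up, drawn 30 mm to +x. Origin: underside's centre, on the bench; z up, +x to the end without lip, roughly towards the robot.
- light_base: white low box (microscope light base), fixed, 190 (x) x 150 (y) mm, flat top 35 mm above the bench, a flush bright 60 mm disc in a dark ring in the middle of the top, a small black knob on its -x side. Origin: on the bench under the disc's centre; z up, x along the long side, pointing roughly away from the robot.
Mind the look-alikes: they are no part of the job. Leave any pink look-alike of the round_plate alone.

How it is judged:
On the way:
1. the round-opening plate is tilted (more than 11 degrees), handle end up, while still in its bin (angle between round_plate's own z axis and vertical above 0.2 rad and z of round_plate in the frame of round_bin below 0.085 m and horizontal distance between round_plate and round_bin below 0.06 m), for 0.05 s.
At the end, for the whole second after the job is handed in: The round-opening plate lies flat and at rest on the light base, opening within 18 mm of the disc's centre, its long side within 15 degrees of the base's long side (handle at either end), and the slotted plate is still in its bin within 30 mm of its start (horizontal distance between round_plate and light_base below 0.018 m and angle between the x axis of round_plate and the x axis of light_base, either way round below 0.26 rad and angle between round_plate's own z axis and vertical below 0.08 rad and z of round_plate in the frame of light_base between 0.031 and 0.041 m and linear speed of round_plate below 0.02 m/s and distance of slot_plate from where it was at the start of the episode below 0.03 m); the robot touches nothing.
It fails at once if the slotted plate is moved by more than 30 mm (distance of slot_plate from where it was at the start of the episode above 0.03 m).
It fails at once if the round-opening plate is dropped (falls free faster than 0.65 m/s, about 20 mm) (linear speed of round_plate above 0.65 m/s and contact force between the fingers and round_plate below 0.1 N).
It also fails if it takes over 48 s, if anything falls off the work surface, if the arm or the gripper's body presses on something with over 40 N, if the wrist force passes 120 N, or if a joint passes its speed limit or range.

## Working session

There is one attempt and no reset: what is moved stays moved. The work goes in short steps, Python scripts to look and compute and a tool call to move; the robot and the scene stay as the last step left them, time stands still between calls to the robot, and variables do not carry over. Pictures are saved under pics/ and viewed, at most 10 in all, crops included, and the job is handed in when it is done.

Besides the shell and the picture viewer there is one more tool, called after ">>>" as name(argument=value, ...) on one line, values as JSON. play_rows: Moves the arm, as the interface text tells. Its arguments: {"type":"object","properties":{"xyz":{"type":"array","items":{"type":"array","items":{"type":"number"}}},"rot":{"type":"array","items":{"type":"array","items":{"type":"number"}}},"grip":{"type":"array","items":{"type":"number"}}},"required":["xyz","rot","grip"]}

```bash
mkdir -p pics; cat > h.py <<'E'
import numpy as np, cv2
from bench import readout, vision, ctrl
from scipy.spatial.transform import Rotation as R
def q2R(q): return R.from_quat([q[1],q[2],q[3],q[0]]).as_matrix()
def grab(n):
    o=readout.get_obs(); c=vision.camera(n)
    if n=='wrist':
        T=np.eye(4);T[:3,:3]=q2R(o['eef_rot']);T[:3,3]=o['eef_pos'];c['E']=T@np.array(c['hand_eye'])
    else: c['E']=np.array(c['extrinsics'])
    np.savez('last_%s.npz'%n,**{k:c[k] for k in('color','depth','camera_matrix','k1','E')})
    return c
def load(n): return dict(np.load('last_%s.npz'%n))
def ray(c,uv):
    K=np.array(c['camera_matrix'],float)
    return cv2.undistortPoints(np.array(uv,float).reshape(-1,1,2),K,np.array([float(c['k1']),0,0,0.])).reshape(-1,2)
def pts(c,uv,z=None):
    s=ray(c,uv);d=np.c_[s,np.ones(len(s))];E=c['E']
    if z is None:
        dd=np.array([c['depth'][int(round(v)),int(round(u))] for u,v in uv]);return (d*dd[:,None])@E[:3,:3].T+E[:3,3]
    w=d@E[:3,:3].T;t=(z-E[2,3])/w[:,2];return E[:3,3]+w*t[:,None]
def cloud(c):
    v,u=np.mgrid[:384,:512];s=ray(c,np.c_[u.ravel(),v.ravel()]);d=c['depth'].ravel()
    P=(np.c_[s,np.ones(len(s))]*d[:,None])@c['E'][:3,:3].T+c['E'][:3,3];P[d==0]=np.nan
    return P.reshape(384,512,3)
def save(c,n,box=None,k=1):
    im=c['color'][:,:,::-1]
    if box: im=im[box[1]:box[3],box[0]:box[2]]
    cv2.imwrite('pics/'+n,cv2.resize(im,None,fx=k,fy=k,interpolation=cv2.INTER_CUBIC))
E
python3 - <<'E'
from h import *
o=readout.get_obs();print(o['eef_rot'],o['opening'],o['time_s'],ctrl.tips_ahead)
for n in('scene','side'):
    c=grab(n);save(c,n+'.png',k=1.5);print(n,c['E'].round(3).tolist())
E
```

```text
[-8.95080607e-04  9.82862841e-01  1.84336199e-01  2.09843131e-05] 1.0015516329433685 0.0 0.019
scene [[-0.89, 0.305, -0.337, 0.916], [0.455, 0.61, -0.648, 0.636], [0.008, -0.731, -0.682, 0.829], [0.0, 0.0, 0.0, 1.0]]
side [[-0.822, -0.384, 0.421, -0.09], [-0.569, 0.579, -0.584, 0.677], [-0.019, -0.719, -0.694, 1.019], [0.0, 0.0, 0.0, 1.0]]
```

View pics/scene.png

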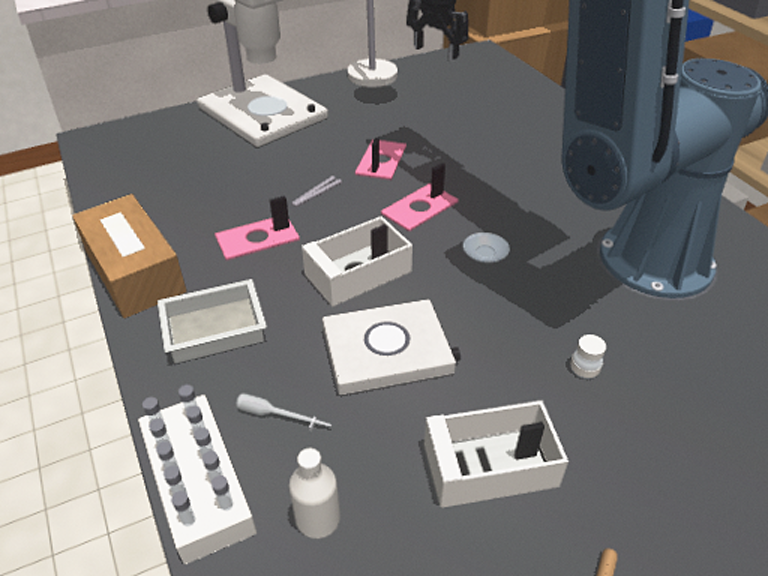

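View pics/side.png

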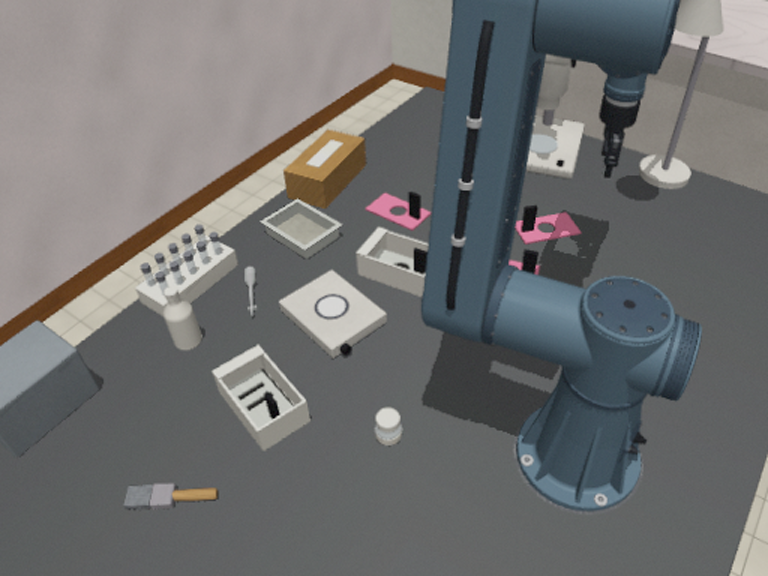

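The choices (scene.png pixels) are the white bin at (357,260) with a handle at (380,240) and a round hole at (352,267); the slotted-plate bin at (500,455); and pink look-alikes at (258,236), (420,205) and (382,157). I choose the bin at (357,260). The light base is at (388,340), knob at (456,355). I'll check the choice in a close crop and measure.

```bash
python3 - <<'E'
from h import *
c=load('scene');save(c,'crop.png',(195,140,285,205),7)
P=cloud(c);m=np.isfinite(P[...,2])
def rect(x0,y0,x1,y1,za,zb):
    S=P[y0:y1,x0:x1].reshape(-1,3);S=S[(S[:,2]>za)&(S[:,2]<zb)]
    r=cv2.minAreaRect(S[:,:2].astype(np.float32)*1000);print(len(S),r,np.median(S,0).round(4));return S
rect(200,142,278,202,.060,.070)
rect(212,195,308,265,.030,.040)
rect(245,145,262,175,.074,.095)
print(pts(c,[(387/1.5,338/1.5)]),pts(c,[(387/1.5,338/1.5)],.035))
# dark-pixel handle
g=c['color'].max(2);k=(g<60)[142:178,240:265];S=P[142:178,240:265][k];S=S[S[:,2]>.03];print(len(S),S.min(0),S.max(0));T=S[S[:,2]>.078];print(T.mean(0),cv2.minAreaRect(T[:,:2].astype(np.float32)*1000))
# bin corners by known rim height
E
```

```text
567 ((541.7911987304688, -224.89659118652344), (173.59530639648438, 110.828125), 6.136753082275391) [ 0.5988 -0.2213  0.0646]
3403 ((578.0598754882812, -44.51222229003906), (200.31475830078125, 189.2246551513672), 76.43842315673828) [ 0.5871 -0.016   0.0328]
54 ((493.4905700683594, -230.871826171875), (32.01079177856445, 13.348255157470703), 7.969569683074951) [ 0.4949 -0.2306  0.0806]
[[ 0.58290351 -0.02012721  0.03389945]] [[ 0.58336429 -0.01921978  0.035     ]]
159 [ 0.4788336  -0.23511782  0.03054807] [ 0.51005299 -0.22206808  0.0853372 ]
[ 0.49407911 -0.22950543  0.08150745] ((494.6375427246094, -228.16212463378906), (25.724336624145508, 9.54635238647461), 11.065712928771973)
```

View pics/crop.png

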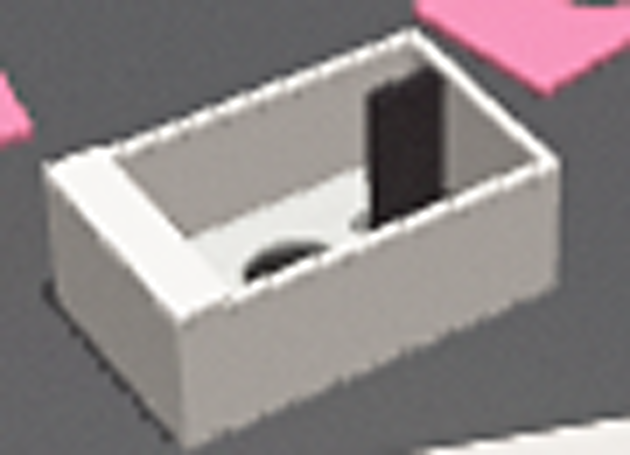

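The crop shows a white bin with a lip on the left, the grey plate with one round opening at crop (285,258), and a black handle at (405,145). This is the round plate. I'll move above it for a closer look.

>>> play_rows(xyz=[[40,-19,-10],[80,-38,-20],[120,-57,-30],[160,-76,-40],[200,-95,-50],[245,-117,-50],[290,-139,-50],[335,-161,-50],[377,-182,-50],[377,-182,-50]], rot=[[0,0,0.03],[0,0,0.06],[0,0,0.09],[0,0,0.12],[0,0,0.15],[0,0,0.18],[0,0,0.21],[0,0,0.24],[0,0,0.24],[0,0,0.24]], grip=[0.45,0.45,0.45,0.45,0.45,0.45,0.45,0.45,0.45,0.45])

```text
time_s: 1.35
eef_pos: [0.4951, -0.2271, 0.2998]
eef_rot: [-0.001, 0.998, 0.068, -0.0]
wrist_force: [-0.1, 0.2, -0.4]
opening: 0.449
grasp_force: 0.0
```

```bash
python3 - <<'E'
from h import *
c=grab('wrist');save(c,'w1.png',k=1.5);o=readout.get_obs();print(o['eef_pos'],o['eef_rot'],o['opening']);print(np.array(c['hand_eye']).round(3))
E
```

```text
[ 0.49419234 -0.22844355  0.29975004] [-2.53680433e-04  9.97759425e-01  6.69016543e-02 -4.84811749e-04] 0.4461625480687721
[[-0.    -0.965 -0.263  0.067]
 [ 1.    -0.001  0.    -0.001]
 [-0.001 -0.263  0.965 -0.123]
 [ 0.     0.     0.     1.   ]]
```

View pics/w1.png

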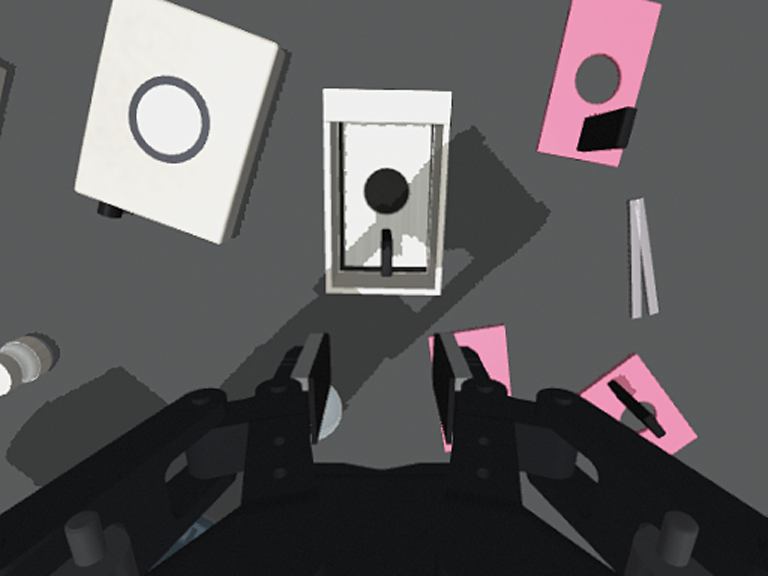

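The wrist view shows the bin with the hole at (387,190), the handle at (386,230–275), and rim corners at (323,90), (452,92), (440,294) and (326,294). The base disc is at (169,119), with base corners at (279,43), (222,243) and (75,190).

```bash
python3 - <<'E'
from h import *
c=load('wrist');f=lambda l,z:pts(c,[(u/1.5,v/1.5) for u,v in l],z)
ang=lambda a,b:np.degrees(np.arctan2(*(b-a)[1::-1]))
r=f([(323,90),(452,92),(440,294),(326,294)],.065);print('rim',r.round(4).tolist(),r.mean(0),ang(r[3],r[0]),ang(r[2],r[1]),ang(r[0],r[1]))
print('hole',f([(387,190.5)],.011))
b=f([(279,43),(222,243),(75,190)],.035);print('base',b.round(4),ang(b[1],b[0]),ang(b[2],b[1]))
d=f([(169,119)],.035);print('disc',d)
P=cloud(c);g=c['color'].max(2)
k=np.zeros((384,512),bool);k[150:186,250:266]=True;S=P[k&(g<70)];S=S[(S[:,2]>.02)];T=S[S[:,2]>.077];print('handle',len(T),T.mean(0),cv2.minAreaRect(T[:,:2].astype(np.float32)*1000),S.min(0),S.max(0))
hh=f([(386,230),(386,240)],.085);print(hh)
E
```

```text
rim [[0.6192, -0.1618, 0.065], [0.6318, -0.2658, 0.065], [0.4617, -0.285, 0.065], [0.4477, -0.1819, 0.065]] [ 0.54011559 -0.2236326   0.065     ] 6.689237260705175 6.464853536935463 -83.0623449320188
hole [[ 0.54448435 -0.22538107  0.011     ]]
base [[ 0.6572 -0.1154  0.035 ]
 [ 0.4756 -0.0742  0.035 ]
 [ 0.5085  0.0701  0.035 ]] -12.791907802293583 -102.81477494343832
disc [[ 0.58297196 -0.02101677  0.035     ]]
handle 164 [ 0.49294004 -0.23047777  0.08464032] ((492.6544494628906, -230.25457763671875), (29.967483520507812, 9.213027000427246), 5.056056022644043) [ 0.47746142 -0.23612579  0.02034236] [ 0.5078876  -0.22475154  0.08738729]
[[ 0.51568033 -0.2275269   0.085     ]
 [ 0.50742508 -0.22867461  0.085     ]]
```

>>> play_rows(xyz=[[-2,2,40],[-2,2,80],[-2,2,120],[-2,2,155],[-2,2,185],[-2,2,210],[-2,2,228],[-2,2,228],[-2,2,228],[-2,2,228]], rot=[[0,0,0.035],[0,0,0.035],[0,0,0.035],[0,0,0.035],[0,0,0.035],[0,0,0.035],[0,0,0.035],[0,0,0.035],[0,0,0.035],[0,0,0.035]], grip=[0.45,0.45,0.45,0.45,0.45,0.45,0.45,0.45,0.3,0])

```text
time_s: 2.65
eef_pos: [0.4928, -0.2324, 0.0735]
eef_rot: [0.001, 0.999, 0.048, 0.001]
wrist_force: [0.2, 4.8, 0.9]
opening: 0.108
grasp_force: 55.5
```

>>> play_rows(xyz=[[0,0,0],[0,0,0],[0,0,0],[0,0,0],[0,0,0],[0,0,0],[0,0,0],[0,0,0],[0,0,0],[0,0,0]], rot=[[0,0,0],[0,0,0],[0,0,0],[0,0,0],[0,0,0],[0,0,0],[0,0,0],[0,0,0],[0,0,0],[0,0,0]], grip=[0,0,0,0,0,0,0,0,0,0])

```text
time_s: 3.9
eef_pos: [0.4928, -0.2324, 0.0734]
eef_rot: [0.001, 0.999, 0.048, 0.001]
wrist_force: [-1.5, 0.5, 6.1]
opening: 0.108
grasp_force: 61.4
```

```bash
python3 - <<'E'
import numpy as np
for i,(t,s,h) in enumerate([(3,1,1),(7,3,2),(11,5,3),(15,6,3),(19,6,4),(23,6,4),(27,6,4),(30,6,4),(32,6,4),(32,6,4)]):
    a=np.radians(t);X=127*np.cos(a)-68.4*np.sin(a)-127+s;Z=127*np.sin(a)+68.4*np.cos(a)-68.4+h
    print(t,round(-X,1),round(-Z,1),round(-a,3))
a=np.radians(32);c,s=np.cos(a),np.sin(a)
# tilted tool frame (bin X,Z): tool x=-(c,s); tool z=-( -s, c)
for dX,dZ in[(28,5),(28,115)]: print(dX,dZ,'x',-(c*dX+s*dZ),'z',-(-s*dX+c*dZ))
E
```

```text
3 2.8 -7.6 -0.052
7 6.3 -17.0 -0.122
11 10.4 -26.0 -0.192
15 16.0 -33.5 -0.262
19 23.2 -41.6 -0.332
23 30.8 -48.2 -0.401
27 38.9 -54.2 -0.471
30 45.2 -58.3 -0.524
32 49.5 -60.9 -0.559
32 49.5 -60.9 -0.559
28 5 x -26.394943013545948 z 10.597498917747608
28 115 x -84.68606207919848 z -82.68779165945925
```

>>> play_rows(xyz=[[3,0,-8],[6,0,-17],[10,0,-26],[16,0,-33],[23,0,-42],[31,0,-48],[39,0,-54],[45,0,-58],[49,0,-61],[49,0,-61]], rot=[[0,-0.052,0],[0,-0.122,0],[0,-0.192,0],[0,-0.262,0],[0,-0.332,0],[0,-0.401,0],[0,-0.471,0],[0,-0.524,0],[0,-0.56,0],[0,-0.56,0]], grip=[0,0,0,0,0,0,0,0,0,0])

```text
time_s: 5.15
eef_pos: [0.5412, -0.2268, 0.1324]
eef_rot: [0.013, 0.96, 0.046, -0.276]
wrist_force: [-1.1, 0.0, -2.6]
opening: 0.111
grasp_force: 60.3
```

```bash
python3 - <<'E'
from h import *
c=grab('scene');save(c,'s2.png',(170,90,310,195),5)
E
```

```text
(no output)
```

View pics/s2.png

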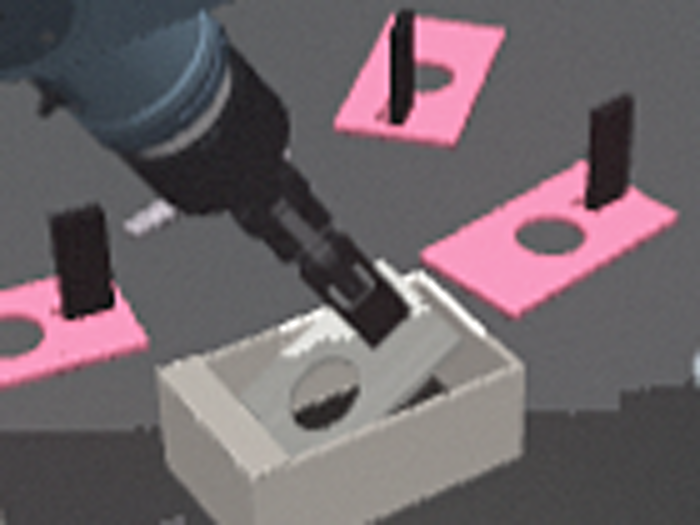

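The plate (hole at crop (325,390)) is tilted with its handle end above the +x rim, and the low end is still under the lip. Next I draw it to +x and raise it.

>>> play_rows(xyz=[[-4,0,2],[-9,0,4],[-14,0,6],[-20,0,8],[-26,0,10],[-34,0,-2],[-45,0,-20],[-56,0,-38],[-70,0,-60],[-85,0,-83]], rot=[[0,0,0],[0,0,0],[0,0,0],[0,0,0],[0,0,0],[0,0,0],[0,0,0],[0,0,0],[0,0,0],[0,0,0]], grip=[0,0,0,0,0,0,0,0,0,0])

```text
time_s: 6.45
eef_pos: [0.5134, -0.2299, 0.2512]
eef_rot: [0.014, 0.96, 0.046, -0.275]
wrist_force: [0.3, 0.2, -2.1]
opening: 0.109
grasp_force: 60.2
```

```bash
cat > g.py <<'E'
from h import *
import sys
# goal: tool down, base x yaw -12.8deg, TCP at goal
def goal(p,yaw,th=0):
    o=readout.get_obs();M=q2R(o['eef_rot']);y=np.radians(yaw)
    G=np.c_[[np.cos(y),np.sin(y),0],[np.sin(y),-np.cos(y),0],[0,0,-1]]
    print('shift mm',(M.T@(np.array(p)-o['eef_pos'])*1000).round(1),'rot',R.from_matrix(M.T@G).as_rotvec().round(3),'pos',np.array(o['eef_pos']).round(4))
E
python3 - <<'E'
from g import *
o=readout.get_obs();print(R.from_matrix(q2R(o['eef_rot'])).as_matrix().round(3))
yaw=-12.8;y=np.radians(yaw)
hx=np.array([.583,-.021])-.052*np.array([np.cos(y),np.sin(y)])
print(hx)
goal([*hx,.20],yaw)
c=grab('side');save(c,'s3.png',(150,80,370,245),3)
E
```

```text
[[ 0.844  0.096 -0.528]
 [ 0.081 -0.995 -0.051]
 [-0.53   0.001 -0.848]]
[ 0.53229223 -0.00947948]
shift mm [  60.9 -217.7   22.1] rot [0.09  0.554 0.311] pos [ 0.5134 -0.2299  0.2512]
```

View pics/s3.png

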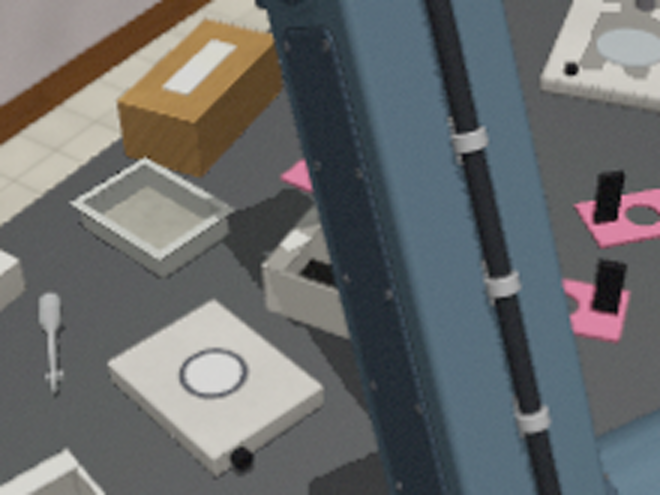

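>>> play_rows(xyz=[[6,-20,0],[12,-45,2],[19,-70,5],[26,-95,8],[33,-120,11],[40,-145,14],[47,-170,17],[54,-195,20],[61,-218,22],[61,-218,22]], rot=[[0.009,0.055,0.031],[0.018,0.11,0.062],[0.03,0.18,0.1],[0.041,0.25,0.14],[0.052,0.32,0.18],[0.063,0.39,0.22],[0.075,0.46,0.26],[0.084,0.52,0.29],[0.09,0.554,0.311],[0.09,0.554,0.311]], grip=[0,0,0,0,0,0,0,0,0,0])

```text
time_s: 7.75
eef_pos: [0.5313, -0.0077, 0.198]
eef_rot: [-0.0, 0.994, -0.11, -0.001]
wrist_force: [-0.7, -1.0, -1.7]
opening: 0.107
grasp_force: 60.3
```

```bash
python3 - <<'E'
from g import *
goal([.5323,-.0095,.12],-12.8)
c=grab('wrist');save(c,'w2.png',k=1.5)
E
```

```text
shift mm [ 1.5  1.6 78. ] rot [-0.     0.002  0.002] pos [ 0.5313 -0.0077  0.198 ]
```

View pics/w2.png

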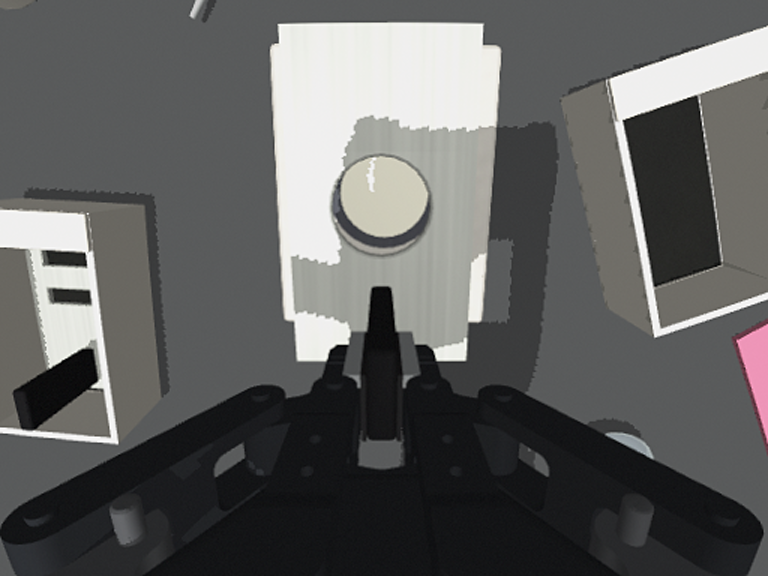

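The wrist view shows the plate held, squared with the base, its hole at about (382,205) roughly over the disc. I'll check the plate's tilt and hole centre from depth.

```bash
python3 - <<'E'
from h import *
c=load('wrist');P=cloud(c)
S=P[20:225,185:325].reshape(-1,3);S=S[(S[:,2]>.10)&(S[:,2]<.175)]
S=S[np.isfinite(S[:,2])]
for _ in range(4):
    m=S.mean(0);n=np.linalg.svd(S-m,full_matrices=False)[2][2];n*=np.sign(n[2]);d=(S-m)@n;S=S[abs(d)<.004]
print(len(S),m,'n',n.round(3),'tilt',np.degrees(np.arccos(n[2])))
print(cv2.minAreaRect(S[:,:2].astype(np.float32)*1000), S[:,2].min(),S[:,2].max())
k=np.zeros((384,512),np.uint8)
zz=m[2]
h=pts(c,[(334/1.5,205/1.5),(431/1.5,205/1.5),(382/1.5,154/1.5)],zz);print(h)
E
```

```text
21660 [ 0.59525785 -0.02100503  0.13526618] n [ 0.002 -0.002  1.   ] tilt 0.16139035432510382
((586.4459838867188, -19.061573028564453), (84.85780334472656, 135.77801513671875), 77.64273834228516) 0.13162788228272285 0.13921335333577953
[[ 0.58690287  0.00223846  0.13526618]
 [ 0.57734462 -0.04017656  0.13526618]
 [ 0.60358075 -0.0235601   0.13526618]]
```

>>> play_rows(xyz=[[1,2,15],[1,2,30],[1,2,45],[1,2,58],[1,2,70],[1,2,78],[1,2,84],[1,2,88],[1,2,91],[1,2,91]], rot=[[0,0,0],[0,0,0],[0,0,0],[0,0,0],[0,0,0],[0,0,0],[0,0,0],[0,0,0],[0,0,0],[0,0,0]], grip=[0,0,0,0,0,0,0,0,0,0])

```text
time_s: 9.05
eef_pos: [0.5324, -0.0112, 0.1067]
eef_rot: [-0.0, 0.994, -0.112, -0.001]
wrist_force: [-0.4, -0.6, -2.1]
opening: 0.104
grasp_force: 60.3
```

>>> play_rows(xyz=[[0,0,0.5],[0,0,1],[0,0,1.5],[0,0,2],[0,0,2.5],[0,0,3],[0,0,3],[0,0,3],[0,0,3],[0,0,3]], rot=[[0,0,0],[0,0,0],[0,0,0],[0,0,0],[0,0,0],[0,0,0],[0,0,0],[0,0,0],[0,0,0],[0,0,0]], grip=[0,0,0,0,0,0,0,0,0,0])

```text
time_s: 10.3
eef_pos: [0.5324, -0.0112, 0.1037]
eef_rot: [-0.0, 0.994, -0.112, -0.001]
wrist_force: [-0.8, -0.6, -1.9]
opening: 0.109
grasp_force: 60.3
```

Not in contact yet (the force is unchanged), so I continue slowly.

>>> play_rows(xyz=[[0,0,0.3],[0,0,0.6],[0,0,0.9],[0,0,1.2],[0,0,1.5],[0,0,1.5],[0,0,1.5],[0,0,1.5],[0,0,1.5],[0,0,1.5]], rot=[[0,0,0],[0,0,0],[0,0,0],[0,0,0],[0,0,0],[0,0,0],[0,0,0],[0,0,0],[0,0,0],[0,0,0]], grip=[0,0,0,0,0,0,0,0,0,0])

```text
time_s: 11.55
eef_pos: [0.5325, -0.0111, 0.1034]
eef_rot: [-0.0, 0.994, -0.112, -0.001]
wrist_force: [-5.7, 1.9, 10.8]
opening: 0.108
grasp_force: 62.3
```

Contact, with an upward force. I release and then rise.

>>> play_rows(xyz=[[0,0,0.5],[0,0,0.5],[0,0,0.5],[0,0,0.5],[0,0,0.5],[0,0,0.5],[0,0,0.5],[0,0,0.5],[0,0,-5],[0,0,-12]], rot=[[0,0,0],[0,0,0],[0,0,0],[0,0,0],[0,0,0],[0,0,0],[0,0,0],[0,0,0],[0,0,0],[0,0,0]], grip=[0.15,0.2,0.3,0.4,0.5,0.5,0.5,0.5,0.5,0.5])

```text
time_s: 12.8
eef_pos: [0.5325, -0.0112, 0.1146]
eef_rot: [-0.0, 0.994, -0.112, -0.001]
wrist_force: [-0.2, -0.7, -0.3]
opening: 0.497
grasp_force: 0.0
```

>>> play_rows(xyz=[[0,0,-10],[0,0,-25],[0,0,-45],[0,0,-70],[0,0,-100],[0,0,-125],[0,0,-140],[0,0,-140],[0,0,-140],[0,0,-140]], rot=[[0,0,0],[0,0,0],[0,0,0],[0,0,0],[0,0,0],[0,0,0],[0,0,0],[0,0,0],[0,0,0],[0,0,0]], grip=[0.5,0.5,0.5,0.5,0.5,0.5,0.5,0.5,0.5,0.5])

```text
time_s: 14.05
eef_pos: [0.532, -0.0112, 0.2529]
eef_rot: [-0.0, 0.994, -0.112, -0.002]
wrist_force: [0.1, 0.7, -0.6]
opening: 0.498
grasp_force: 0.0
```

```bash
python3 - <<'E'
from h import *
c=grab('wrist');save(c,'w3.png',k=1.5)
E
```

```text
(no output)
```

View pics/w3.png

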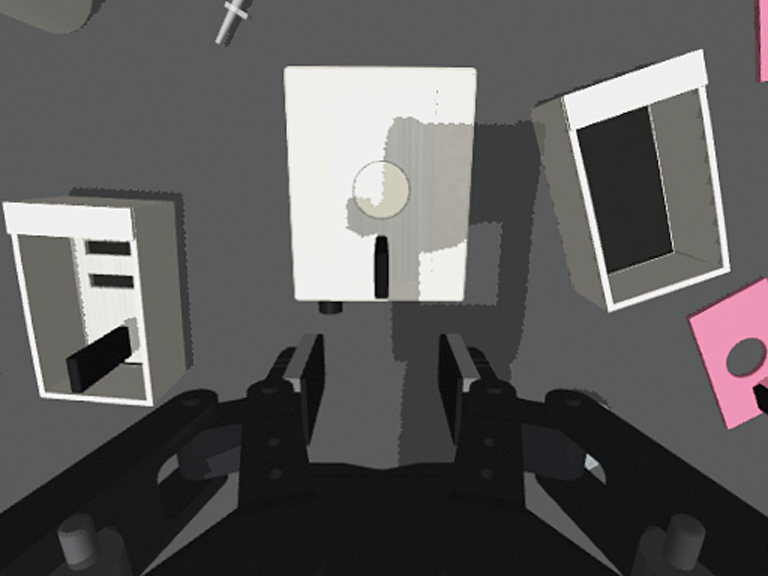

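The plate lies squared on the base with its opening at (382,190), the bright disc filling it and no dark ring showing. The gripper is clear and the slotted plate is still in its bin. I'll hand in.

```bash
python3 - <<'E'
from h import *
c=load('wrist');print(pts(c,[(382/1.5,190/1.5)],.041))
print(ctrl.hand_in())
E
```

```text
[[ 0.58252915 -0.02271403  0.041     ]]
the job is handed in; nothing more can be done
None
```

The round-opening plate lies flat and squared on the light base, its opening about 2 mm from the disc's centre by the last wrist image. The gripper has let go, the slotted plate is still in its bin, and the job is handed in; no verdict came back.

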